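Hold a divider panel ready over its glue groove

TASK

Slide the widest of the three upright wooden panels up out of the slotted rack by its top edge, and carry it clear of the drying stack to the live-edge slab without bumping the stack. Finish holding it: upright, hovering about a centimetre above the long groove and lined up with it, as if about to be lowered in, but not touching the slab, so that I can run glue along the groove. Do not let go at the end, do not let the panel touch the slab at any time, and leave everything else where it is.

Things in the scene. Friction and masses are not known exactly. Their poses are not given: they have to be found in the camera images.
- wide_panel: the panel to take: pale bare wood, 120 mm wide, 120 mm tall, 10 mm thick, 98 g nominal. Stands upright in one of the rack's three slots (which one varies). Origin at the centre of its lower edge; x along its width, y through its thickness, z up towards its top edge. Both faces and both ends are alike
- narrow_panel: panel of the same pale wood in another slot, 80 mm wide, 120 mm tall, 10 mm thick; leave alone. Origin and axes as for the wide panel
- low_panel: panel of the same pale wood in another slot, 80 mm wide, 90 mm tall, 10 mm thick; leave alone. Origin and axes as for the wide panel
- rack: fixed pale wooden rack, 150 mm (x) by 230 mm (y), origin at the centre of its underside. Three slots along its x, at y = -70, 0 and +70 mm, 13 mm wide. The panels stand on its 12 mm base board; two toothed combs at x = -30 and +30 mm (16 mm thick) guide them up to z = 60 mm. Rails at both x ends are 26 mm high. It stands left or right of the drying stack, the slab on the other side
- slab: fixed live-edge slab of wood, pale on top, with dark bark edges on its long sides, lying flat, 220 mm (x) by about 190 mm (y over the bark), 34 mm thick; origin at the centre of its underside. Two grooves run along its x, 14 mm wide, 14 mm deep, dark at the bottom: the long one, 126 mm, at y = +35 mm, and a short one, 86 mm, at y = -35 mm
- long_groove (a point): centre of the mouth of the slab's long groove, level with the slab's top (34 mm above the table); x along the groove, y across it, z up
- stack: fixed drying stack of three live-edge boards with thin sticks between, between rack and slab: 420 mm (x) by about 120 mm (y), 126 mm high, origin at the centre of its underside; do not bump it
- glue: white glue bottle, 40 mm across and 110 mm high, standing on the slab beyond one end of the short groove; origin at the centre of its underside; leave alone
- screwdriver: screwdriver about 200 mm long, lying at the far side; leave alone
- tape_measure: tape measure, 70 by 36 by 62 mm, standing at the far side; leave alone
- pencil_cup: empty steel cup, 72 mm across, 90 mm high, at the far side; leave alone
- offcut: live-edge offcut, 130 by 80 by 26 mm, lying at the far side; leave alone
There are look-alikes about, which are no part of the job. What is shaped like the wide_panel but red is not meant.

How it is judged:
By the outcome, as a careful person would: the job done as asked, in the order asked, and still so for the second after the job is handed in, while the arm keeps its last pose, push and grip.
It also fails if it takes over 45 s, if anything falls off the work surface, if the arm or the gripper's body presses on something with over 40 N, if the wrist force passes 120 N, or if a joint passes its speed limit or range.

ROBOT

A 6-joint arm with a two-finger parallel gripper is mounted at the origin on the work surface. World frame = base frame: x ahead of the robot, y to its left, z up, the work surface at z = 0. Lengths are in m, angles in degrees, forces in N, time in s.
With the tool pointing down it reaches from about 0.375 to 0.9 m from the base axis. Payload 3.1 kg.
Tool frame: the origin (TCP) lies on the centre line of the jaws, within the pads' length; the fingertips stand 17 mm ahead of it and the grasp point (between the pads) lies 2 mm behind it; z points along the fingers, y is the line along which they close (so a half turn about z gives the same grasp; the last joint's range is limited). The gripper opens to 87 mm and grips with 3 to 60 N. Pads are 19 mm wide; open, the fingers measure 117 mm over their backs; the gripper's body (75 mm by 190 mm) begins 51 mm behind the grasp point.
Start: joints at [63.398, 30.224, 82.088, -0, 67.689, -10.227], TCP at [0.176, 0.6, 0.24] pointing down, gripper open.
Joint ranges: [-176.69, 176.69], [-43.24, 126.21], [12.49, 139.97], [-82, 262], [0, 151.66], [-163.58, 163.58]. Speed limits (degrees/s): [159.86, 159.86, 180, 180, 180, 180].

INTERFACE

Orientations are given as a 3x3 rotation matrix whose columns are the frame's x, y, z axes.
In Python, from rig import bot, imaging, finder gives the robot as it stands. The module is installed in compiled form; this text tells all that it offers.
- The arm moves only by the tool play_rows, never from a script. Its argument "motion" is a list that holds one entry, the list of rows, each a list of 6 numbers: the shift along the tool's x, y, z in m, then the turn, a rotation vector about the tool's x, y, z in degrees. In form: [[[dx, dy, dz, wx, wy, wz], ...]]. A call has 1 to 8 rows; each row is the pose to reach, as a shift and turn from the pose commanded when the call began, along the tool's axes at that moment; what a row does not reach only later rows make up. A row lasts 1/12 s, in which the tool goes at most 41.7 mm and 7.16 degrees, less where a joint would pass 70% of its speed; a pose out of reach is approached as far as the arm can. A call with a gripper value outside its range is refused whole. "fingers" is the finger opening in m, from 0 to 0.087, set as the call begins (left out, the last holds). The fingers move at their own pace and stop on an object; the grip force is fixed at half the most. Time passes only in rows, so rows that repeat a pose let the fingers close. It gives the time, the measured TCP pose, the force, the opening and the grip force at its end, in the units of the state.
- bot.read_state(): the state, without advancing time (a new reading comes with each control period).
- imaging.capture(name): name is "scene" or "top"; returns a dict with "frame" (480x640x3 uint8, red, green, blue), "camera_matrix" (3x3 intrinsics, pixels), "R" (3x3) and "t" (3): a world point X has camera coordinates R X + t. Camera axes: x right, y down, z forward; pixel columns grow to the right and rows downward; lengths in m; the calibration is good to about 2 mm. A picture is of the moment at which its call begins. There is no depth.
- bot.hand_in(): hands the job in; it is judged then, once.
Trained networks look in the newest picture that a camera, given by its name, has taken for a name from the list of things; names that differ only in an ending like _2 or _b are one class to them, and where a whole thing is asked for, a point or a joint stands for the part that bears it (a point fixed in the world has none). Each returns a list of dicts, best first, with "confidence" (0 to 1); they miss things now and then, are a little off and sometimes report something else, mostly with a low value. They report only what shows in the picture. A call takes as long as a camera call. They do not tell look-alikes from the thing itself.
- finder.recognise(camera, name): "at" ([x, y, z] in m, in world coordinates, good to about 4 mm: the middle of the surface that is visible of it).
- finder.outline_of(camera, name): "pixels" (480x640 bool, what is visible of it).
The state is a dict: "time_s": time; "joint_positions": joint angles; "qvel": joint speeds; "tau": joint torques, N m; "position": TCP position; "tcp_rot": TCP orientation; "force": force on the tool from outside, world axes, zero at the start; "moment": the same for the moment, N m; "opening": opening from 0.0 (shut) to 1.0 (fully open); "grasp_force": force on a finger pad.
Only numpy, scipy, OpenCV 4.12 (cv2) and the standard library are available. Lean on these libraries where they do the work, as an engineer would, in place of code of your own. Each camera call takes 0.05 s, during which the arm holds its last target. There are 200 camera calls.

## Working session

There is one attempt and no reset: what is moved stays moved. The work goes in short steps, Python scripts to look and compute and a tool call to move; the robot and the scene stay as the last step left them, time stands still between calls to the robot, and variables do not carry over. Pictures are saved under pics/ and viewed, at most 10 in all, crops included, and the job is handed in when it is done.

Besides the shell and the picture viewer there is one more tool, called after ">>>" by a JSON object that holds its "api" and its "payload", one argument or row to a line. play_rows: Moves the arm, as the interface text tells. Its arguments: {"type":"object","properties":{"motion":{"type":"array"},"fingers":{"type":"number"}},"required":["motion"]}

```bash
mkdir -p pics; python3 - <<'E'
from rig import bot, imaging, finder
import cv2,numpy as np
s=bot.read_state();print(s['time_s'],s['position'],np.round(s['tcp_rot'],3).tolist(),s['opening'])
np.set_printoptions(precision=4,suppress=True)
for c in ("scene","top"):
    d=imaging.capture(c);cv2.imwrite(f'pics/{c}0.png',d['frame'][:,:,::-1])
    print(c,d['camera_matrix'].tolist(),np.round(d['R'],4).tolist(),np.round(d['t'],4).tolist())
    for n in ("wide_panel","narrow_panel","low_panel","rack","slab","long_groove","stack","glue"):
        r=finder.recognise(c,n)
        P=lambda X:(lambda v:(v[:2]/v[2]).round().astype(int).tolist())(d['camera_matrix']@(d['R']@np.array(X)+d['t']))
        print(n,[(np.round(q['at'],3).tolist(),round(q['confidence'],2),P(q['at'])) for q in r[:4]])
E
```

```text
0.0 [0.17584137 0.59902317 0.23856691] [[-0.959, 0.282, -0.001], [0.282, 0.959, -0.002], [0.0, -0.002, -1.0]] 1.002694355425136
scene [[561.1970025654051, 0.0, 322.8206985135117], [0.0, 561.1970025654051, 239.3581523174136], [0.0, 0.0, 1.0]] [[0.3146, 0.9492, -0.0063], [0.8041, -0.27, -0.5296], [-0.5044, 0.1616, -0.8482]] [-0.1489, -0.3992, 1.3997]
wide_panel [([0.678, -0.355, 0.072], 0.91, [160, 361]), ([0.294, -0.188, 0.071], 0.88, [209, 167]), ([0.322, 0.145, 0.068], 0.67, [365, 139]), ([0.506, -0.29, 0.132], 0.57, [172, 248])]
narrow_panel [([0.498, -0.222, 0.125], 0.66, [209, 237])]
low_panel [([0.505, -0.364, 0.09], 0.84, [136, 271])]
rack [([0.512, -0.297, 0.028], 0.68, [181, 280])]
slab [([0.541, 0.264, 0.032], 0.97, [457, 213])]
long_groove [([0.536, 0.267, 0.033], 0.9, [457, 211])]
stack [([0.535, -0.012, 0.121], 0.75, [327, 223])]
glue [([0.636, 0.249, 0.1], 0.78, [478, 235])]
top [[566.6150728494373, 0.0, 318.5289918031567], [0.0, 566.6150728494373, 239.56834918775678], [0.0, 0.0, 1.0]] [[0.0088, -0.9998, -0.0163], [-0.9912, -0.0066, -0.132], [0.1319, 0.0173, -0.9911]] [-0.0071, 0.5232, 1.0597]
wide_panel [([0.294, -0.189, 0.114], 0.98, [424, 365]), ([0.661, -0.345, 0.122], 0.9, [509, 159]), ([0.313, 0.145, 0.115], 0.9, [232, 353]), ([0.478, -0.288, 0.099], 0.69, [476, 261])]
narrow_panel [([0.469, -0.217, 0.11], 0.79, [438, 265]), ([0.734, 0.192, 0.023], 0.6, [222, 136])]
low_panel [([0.483, -0.356, 0.085], 0.88, [511, 259])]
rack [([0.472, -0.271, 0.013], 0.83, [456, 268])]
slab [([0.531, 0.282, 0.035], 0.94, [172, 235])]
long_groove [([0.53, 0.279, 0.034], 0.91, [173, 235]), ([0.75, -0.196, 0.06], 0.15, [419, 122])]
stack [([0.464, -0.003, 0.127], 0.94, [317, 266])]
glue [([0.622, 0.253, 0.104], 0.58, [179, 181])]
```

View pics/scene0.png

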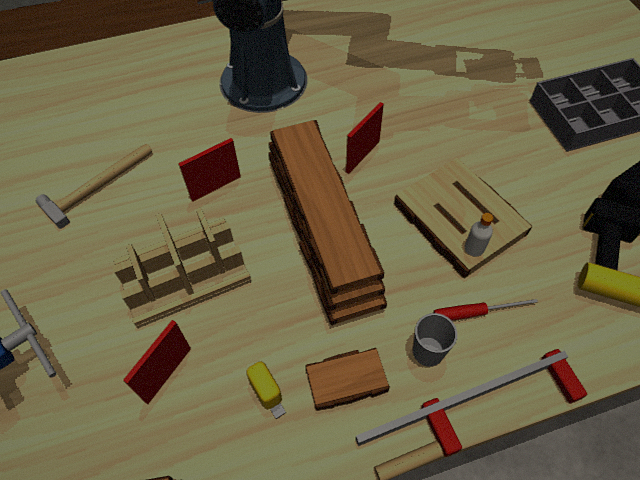

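View pics/top0.png

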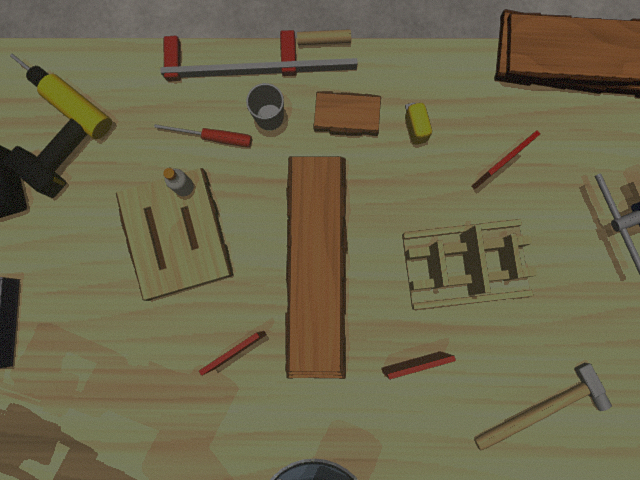

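The three red panels (scene 160,361; 209,167; 365,139) are look-alikes. The pale panels stand in the rack: about (172,248), (209,237) and (136,271) in scene, and (476,261), (438,265) and (511,259) in top. The middle one looks widest, so I'll enlarge it to check.

```bash
python3 - <<'E'
import cv2,numpy as np
a=cv2.imread('pics/scene0.png')[200:330,105:260];b=cv2.imread('pics/top0.png')[210:315,395:540]
c=cv2.imread('pics/top0.png')[160:305,110:240]
a=cv2.resize(a,(400,335),interpolation=3);b=cv2.resize(b,(800,579),interpolation=cv2.INTER_CUBIC);
c=cv2.resize(c,None,fx=4,fy=4,interpolation=cv2.INTER_CUBIC)
g=lambda i:np.clip(i*1.6,0,255).astype('uint8')
a=cv2.resize(cv2.imread('pics/scene0.png')[195:330,105:260],(689,600),interpolation=cv2.INTER_CUBIC)
cv2.imwrite('pics/a.png',g(a));cv2.imwrite('pics/b.png',g(b));cv2.imwrite('pics/c.png',g(c))
E
```

```text
(no output)
```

View pics/a.png

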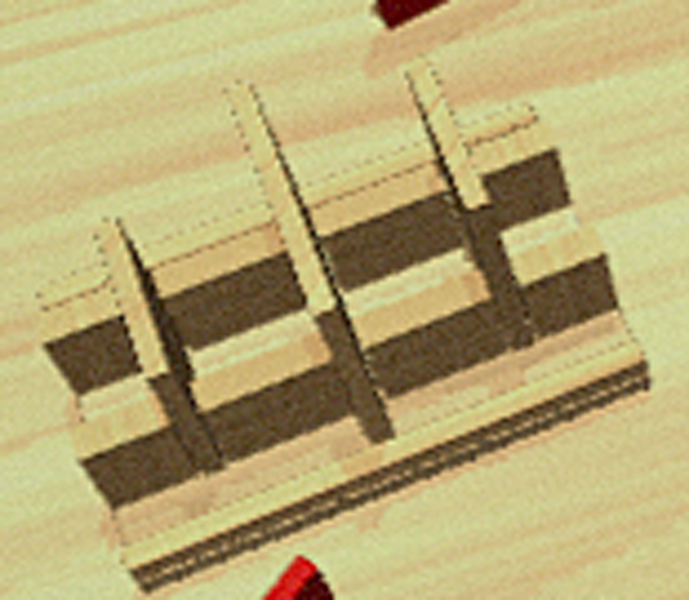

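View pics/b.png

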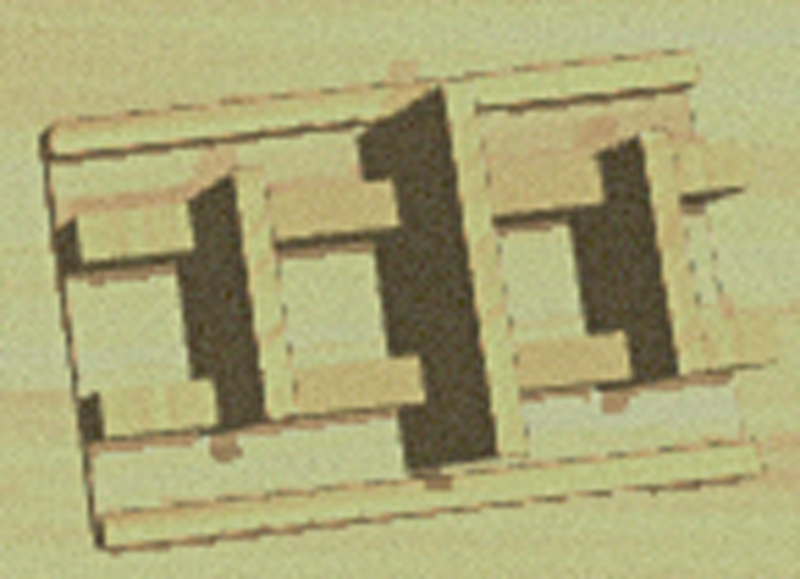

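View pics/c.png

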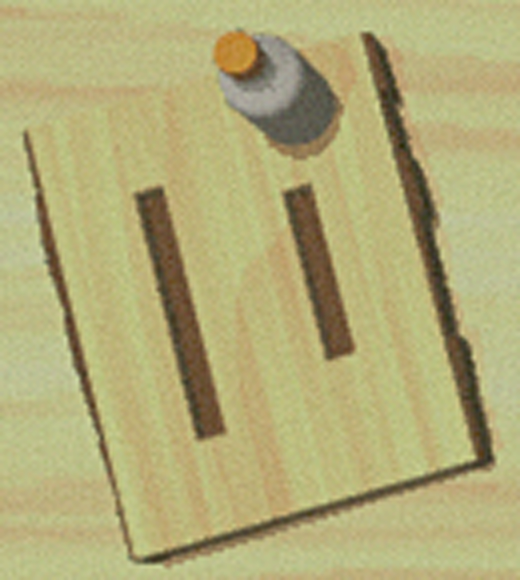

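The middle panel is pale, and its top edge is clearly the longest (top crop, 87 to 455, against about 240 for the others). It spans the rack, so it is the wide panel. The left groove in the slab crop, from (149,190) to (211,436), is the long one. Next I'll triangulate both.

```bash
cat > h.py <<'E'
import numpy as np,cv2
from rig import bot,imaging,finder
np.set_printoptions(precision=4,suppress=True)
def ray(d,uv,z):
    K,R,t=d['camera_matrix'],np.array(d['R']),np.array(d['t'])
    o=-R.T@t; v=R.T@np.linalg.solve(K,[uv[0],uv[1],1]); return o+v*(z-o[2])/v[2]
def proj(d,X):
    v=d['camera_matrix']@(np.array(d['R'])@np.array(X)+d['t']); return v[:2]/v[2]
def seg(n,a,b):
    c=(a+b)/2;e=a-b;print(n,c,'len',np.linalg.norm(e),'ang',np.degrees(np.arctan2(e[1],e[0]))%180)
E
python3 - <<'E'
from h import *
T=imaging.capture('top');S=imaging.capture('scene')
tt=lambda x,y,z:ray(T,(395-.5+(x+.5)/5.517,210-.5+(y+.5)/5.514),z)
ss=lambda x,y,z:ray(S,(105-.5+(x+.5)/4.445,195-.5+(y+.5)/4.444),z)
gg=lambda x,y,z:ray(T,(110-.5+(x+.5)/4,160-.5+(y+.5)/4),z)
print('camT',-T['R'].T@T['t'],'camS',-S['R'].T@S['t'])
seg('panel T',tt(459,87,.132),tt(511,455,.132))
seg('panel S',ss(242,86,.132),ss(319,309,.132))
seg('rackL rail',tt(48,125,.026),tt(695,55,.026)); 
# rack corners
seg('narrow T',tt(250,172,.132),tt(278,415,.132));seg('low T',tt(653,135,.102),tt(694,370,.102))
seg('groove T',gg(149,189.5,.034),gg(211,436,.034));seg('short T',gg(299,187,.034),gg(340,356,.034))
seg('slab diag1',gg(27,132,.034),gg(487,463,.034));seg('slab diag2',gg(365,33,.034),gg(135,560,.034))
for n,d in(('top',T),('scene',S)):
    for o in('stack','slab'):
        m=finder.outline_of(n,o)
        if m:
            p=m[0]['pixels'].astype('uint8');c=max(cv2.findContours(p,0,2)[0],key=cv2.contourArea)
            b=cv2.boxPoints(cv2.minAreaRect(c));print(n,o,m[0]['confidence'],[ray(d,q,.126 if o=='stack' else .034)[:2].round(3).tolist() for q in b])
E
```

```text
camT [ 0.3789 -0.0219  1.1192] camS [ 1.0738 -0.1926  0.9749]
panel T [ 0.4789 -0.2906  0.132 ] len 0.11737675582737514 ang 6.323501548571655
panel S [ 0.4828 -0.293   0.132 ] len 0.11500700296950932 ang 5.374561356020365
rackL rail [ 0.553  -0.2815  0.026 ] len 0.22929317940473443 ang 96.6122589445175
narrow T [ 0.471 -0.221  0.132] len 0.07732543873535314 ang 5.396011193037008
low T [ 0.4882 -0.36    0.102 ] len 0.07749471037141617 ang 7.718041928701111
groove T [0.5251 0.3156 0.034 ] len 0.12582784303247965 ang 16.602581892182307
short T [0.5455 0.2483 0.034 ] len 0.08619996791661784 ang 15.651284312826322
slab diag1 [0.5333 0.2795 0.034 ] len 0.2818534628043899 ang 55.175983850767146
slab diag2 [0.5347 0.2809 0.034 ] len 0.27837247733167203 ang 158.69973452986997
top stack 0.67 [[0.273, 0.052], [0.664, 0.053], [0.663, -0.055], [0.273, -0.051]]
top slab 0.92 [[0.615, 0.405], [0.669, 0.224], [0.453, 0.156], [0.401, 0.332]]
scene stack 0.97 [[0.292, -0.076], [0.272, 0.073], [0.729, 0.043], [0.734, -0.076]]
scene slab 0.67 [[0.47, 0.145], [0.364, 0.335], [0.622, 0.393], [0.702, 0.217]]
```

>>> {"api": "play_rows", "payload": {
  "motion": [
    [[-0.0325, -0.02175, 0, 0, 0, -2.84], [-0.065, -0.0435, 0, 0, 0, -5.68], [-0.0975, -0.06525, 0, 0, 0, -8.51], [-0.13, -0.087, 0, 0, 0, -11.35], [-0.1625, -0.10875, 0, 0, 0, -14.19], [-0.195, -0.1305, 0, 0, 0, -17.03], [-0.2275, -0.15225, 0, 0, 0, -19.86], [-0.26, -0.174, 0, 0, 0, -22.7]]
  ],
  "fingers": 0.04
}}

```text
time_s: 1.87
position: [0.3775, 0.3579, 0.2398]
tcp_rot: [[-0.994, -0.113, 0.001], [-0.113, 0.994, 0.0], [-0.001, 0.0, -1.0]]
force: [1.1, -0.3, -0.8]
opening: 0.503
grasp_force: 0.0
```

>>> {"api": "play_rows", "payload": {
  "motion": [
    [[-0.005, -0.041, 0, 0, 0, 0], [-0.01, -0.082, 0, 0, 0, 0], [-0.014, -0.122, 0, 0, 0, 0], [-0.019, -0.163, 0, 0, 0, 0], [-0.024, -0.204, 0, 0, 0, 0], [-0.029, -0.244, 0, 0, 0, 0], [-0.033, -0.285, 0, 0, 0, 0], [-0.038, -0.326, 0, 0, 0, 0]]
  ]
}}

```text
time_s: 2.53
position: [0.4503, 0.0376, 0.2399]
tcp_rot: [[-0.994, -0.11, 0.001], [-0.11, 0.994, -0.0], [-0.001, -0.0, -1.0]]
force: [0.9, -0.5, -0.4]
opening: 0.46
grasp_force: 0.0
```

>>> {"api": "play_rows", "payload": {
  "motion": [
    [[0.001, -0.041, 0, 0, 0, 0], [0.002, -0.082, 0, 0, 0, 0], [0.002, -0.123, 0, 0, 0, 0], [0.003, -0.164, 0, 0, 0, 0], [0.004, -0.205, 0, 0, 0, 0], [0.005, -0.246, 0, 0, 0, 0], [0.005, -0.287, 0, 0, 0, 0], [0.006, -0.328, 0, 0, 0, 0]]
  ]
}}

```text
time_s: 3.2
position: [0.4803, -0.2893, 0.2397]
tcp_rot: [[-0.994, -0.11, 0.001], [-0.11, 0.994, -0.0], [-0.0, -0.0, -1.0]]
force: [0.6, 0.8, 1.1]
opening: 0.46
grasp_force: 0.0
```

>>> {"api": "play_rows", "payload": {
  "motion": [
    [[0, -0.005, 0, 0, 0, 0], [0, -0.005, 0, 0, 0, 0], [0, -0.005, 0, 0, 0, 0]]
  ]
}}

```text
time_s: 3.45
position: [0.4804, -0.2915, 0.2392]
tcp_rot: [[-0.994, -0.109, -0.001], [-0.109, 0.994, 0.002], [0.001, 0.002, -1.0]]
force: [-0.1, -0.2, -0.1]
opening: 0.462
grasp_force: 0.0
```

>>> {"api": "play_rows", "payload": {
  "motion": [
    [[0, 0, 0.02, 0, 0, 0], [0, 0, 0.045, 0, 0, 0], [0, 0, 0.065, 0, 0, 0], [0, 0, 0.085, 0, 0, 0], [0, 0, 0.1, 0, 0, 0], [0, 0, 0.112, 0, 0, 0], [0, 0, 0.12, 0, 0, 0], [0, 0, 0.124, 0, 0, 0]]
  ]
}}

```text
time_s: 4.12
position: [0.4804, -0.2897, 0.1147]
tcp_rot: [[-0.994, -0.112, -0.002], [-0.112, 0.994, 0.002], [0.002, 0.002, -1.0]]
force: [-1.1, -0.1, 0.4]
opening: 0.463
grasp_force: 0.0
```

```bash
python3 - <<'E'
from h import *
S=imaging.capture('scene');T=imaging.capture('top');s=bot.read_state();print(s['position'],s['force'])
f=lambda d,x,y,w,h:cv2.resize(np.clip(d['frame'][y:y+h,x:x+w,::-1]*1.5,0,255).astype('uint8'),(400,400),interpolation=2)
cv2.imwrite('pics/g1.png',np.hstack([f(S,110,170,130,130),f(T,410,200,130,130)]))
E
```

```text
[ 0.4808 -0.2907  0.1153] [-0.0195 -0.5878  0.8165]
```

View pics/g1.png

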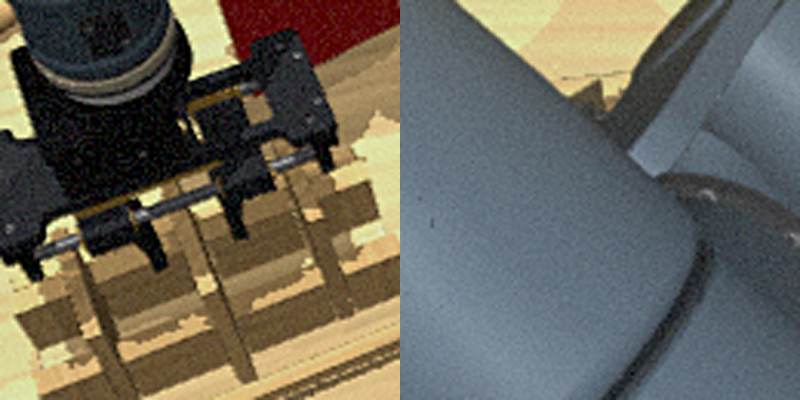

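The fingers straddle the middle panel in the left crop: tips at about (160,268) and (240,238), with the panel between them. Closing now.

>>> {"api": "play_rows", "payload": {
  "motion": [
    [[0, 0, 0, 0, 0, 0], [0, 0, 0, 0, 0, 0], [0, 0, 0, 0, 0, 0], [0, 0, 0, 0, 0, 0]]
  ],
  "fingers": 0.014
}}

```text
time_s: 4.55
position: [0.4813, -0.2924, 0.1162]
tcp_rot: [[-0.994, -0.11, 0.001], [-0.11, 0.994, -0.001], [-0.001, -0.001, -1.0]]
force: [0.8, 0.4, -0.1]
opening: 0.244
grasp_force: 0.0
```

>>> {"api": "play_rows", "payload": {
  "motion": [
    [[0, 0, 0, 0, 0, 0], [0, 0, 0, 0, 0, 0], [0, 0, 0, 0, 0, 0], [0, 0, 0, 0, 0, 0]]
  ],
  "fingers": 0
}}

```text
time_s: 4.88
position: [0.4811, -0.2923, 0.1159]
tcp_rot: [[-0.994, -0.11, 0.0], [-0.11, 0.994, -0.0], [-0.0, -0.0, -1.0]]
force: [-0.6, -1.3, 2.0]
opening: 0.11
grasp_force: 30.0
```

>>> {"api": "play_rows", "payload": {
  "motion": [
    [[0, 0, 0, 0, 0, 0], [0, 0, 0, 0, 0, 0], [0, 0, 0, 0, 0, 0]]
  ]
}}

```text
time_s: 5.13
position: [0.4811, -0.2923, 0.1158]
tcp_rot: [[-0.994, -0.11, 0.0], [-0.11, 0.994, -0.0], [-0.0, -0.0, -1.0]]
force: [-0.4, -0.7, 4.4]
opening: 0.111
grasp_force: 30.0
```

>>> {"api": "play_rows", "payload": {
  "motion": [
    [[0, 0, -0.003, 0, 0, 0], [0, 0, -0.008, 0, 0, 0], [0, 0, -0.014, 0, 0, 0], [0, 0, -0.021, 0, 0, 0], [0, 0, -0.029, 0, 0, 0], [0, 0, -0.037, 0, 0, 0], [0, 0, -0.045, 0, 0, 0], [0, 0, -0.053, 0, 0, 0]]
  ]
}}

```text
time_s: 5.8
position: [0.4811, -0.2921, 0.1697]
tcp_rot: [[-0.994, -0.11, 0.0], [-0.11, 0.994, -0.0], [-0.0, -0.0, -1.0]]
force: [-0.6, 0.3, -1.4]
opening: 0.11
grasp_force: 30.0
```

>>> {"api": "play_rows", "payload": {
  "motion": [
    [[0, 0, -0.01, 0, 0, 0], [0, 0, -0.023, 0, 0, 0], [0, 0, -0.038, 0, 0, 0], [0, 0, -0.055, 0, 0, 0], [0, 0, -0.075, 0, 0, 0], [0, 0, -0.093, 0, 0, 0], [0, 0, -0.108, 0, 0, 0], [0, 0, -0.117, 0, 0, 0]]
  ]
}}

```text
time_s: 6.47
position: [0.4815, -0.2925, 0.2882]
tcp_rot: [[-0.994, -0.11, 0.003], [-0.11, 0.994, -0.002], [-0.002, -0.003, -1.0]]
force: [0.2, -0.9, -1.0]
opening: 0.11
grasp_force: 30.0
```

```bash
python3 - <<'E'
from h import *
S=imaging.capture('scene');s=bot.read_state();print(s['position'],s['tcp_rot'],s['force'],s['joint_positions'])
cv2.imwrite('pics/l1.png',np.clip(S['frame'][:,:,::-1]*1.5,0,255).astype('uint8'))
E
```

```text
[ 0.482  -0.293   0.2893] [[-0.9939 -0.1103  0.0043]
 [-0.1103  0.9939 -0.004 ]
 [-0.0039 -0.0045 -1.    ]] [ 0.7625  0.3079 -0.5109] [ -42.6384   22.1919   87.7616   -0.0002   69.7083 -138.9692]
```

View pics/l1.png

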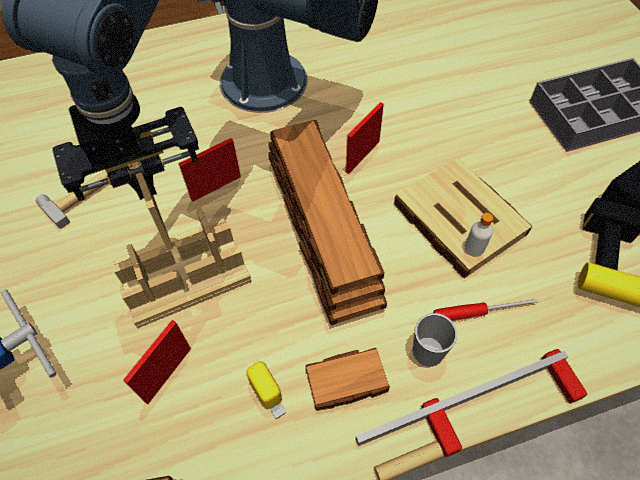

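The panel is lifted clear and held (scene (150,200)), and the rack and its neighbours are undisturbed. Next I carry it over the stack, with its bottom edge at about 0.18 m.

>>> {"api": "play_rows", "payload": {
  "motion": [
    [[-0.001, 0.005, 0, 0, 0, 0], [-0.003, 0.015, 0, 0, 0, 0], [-0.0055, 0.03, 0, 0, 0, 0], [-0.009, 0.049, 0, 0, 0, 0], [-0.0135, 0.074, 0, 0, 0, 0], [-0.019, 0.102, 0, 0, 0, 0], [-0.0245, 0.134, 0, 0, 0, 0], [-0.031, 0.167, 0, 0, 0, 0]]
  ]
}}

```text
time_s: 7.18
position: [0.4921, -0.1198, 0.2843]
tcp_rot: [[-0.994, -0.11, -0.003], [-0.11, 0.994, 0.002], [0.003, 0.002, -1.0]]
force: [0.4, 0.6, -0.5]
opening: 0.114
grasp_force: 30.0
```

>>> {"api": "play_rows", "payload": {
  "motion": [
    [[-0.006, 0.033, 0, 0, 0, 0], [-0.012, 0.066, 0, 0, 0, 0], [-0.018, 0.1, 0, 0, 0, 0], [-0.0245, 0.133, 0, 0, 0, 0], [-0.0305, 0.167, 0, 0, 0, 0], [-0.037, 0.2, 0, 0, 0, 0], [-0.043, 0.234, 0, 0, 0, 0], [-0.049, 0.267, 0, 0, 0, 0]]
  ]
}}

```text
time_s: 7.85
position: [0.5105, 0.1511, 0.2844]
tcp_rot: [[-0.994, -0.111, -0.003], [-0.111, 0.994, 0.0], [0.003, 0.001, -1.0]]
force: [0.6, -0.5, -0.8]
opening: 0.114
grasp_force: 30.0
```

>>> {"api": "play_rows", "payload": {
  "motion": [
    [[-0.0055, 0.03, 0, 0, 0, -1.3], [-0.0105, 0.058, 0, 0, 0, -2.6], [-0.0155, 0.085, 0, 0, 0, -4], [-0.02, 0.108, 0, 0, 0, -5.4], [-0.0235, 0.128, 0, 0, 0, -6.8], [-0.0265, 0.145, 0, 0, 0, -8.2], [-0.029, 0.158, 0, 0, 0, -9.3], [-0.0305, 0.165, 0, 0, 0, -10.1]]
  ]
}}

```text
time_s: 8.52
position: [0.5231, 0.3176, 0.2844]
tcp_rot: [[-0.958, -0.286, -0.002], [-0.286, 0.958, -0.0], [0.002, 0.0, -1.0]]
force: [0.6, -0.4, -1.8]
opening: 0.113
grasp_force: 30.0
```

>>> {"api": "play_rows", "payload": {
  "motion": [
    [[0, 0, 0.004, 0, 0, 0], [0, 0, 0.012, 0, 0, 0], [0, 0, 0.024, 0, 0, 0], [0, 0, 0.038, 0, 0, 0], [0, 0, 0.052, 0, 0, 0], [0, 0, 0.066, 0, 0, 0], [0, 0, 0.076, 0, 0, 0], [0, 0, 0.08, 0, 0, 0]]
  ]
}}

```text
time_s: 9.18
position: [0.5236, 0.3139, 0.2032]
tcp_rot: [[-0.96, -0.281, -0.004], [-0.281, 0.96, -0.002], [0.005, -0.001, -1.0]]
force: [0.4, 0.0, -1.4]
opening: 0.114
grasp_force: 30.0
```

```bash
python3 - <<'E'
from h import *
S=imaging.capture('scene');T=imaging.capture('top')
for i in range(4):
    s=bot.read_state();print(s['position'],s['force']);imaging.capture('top')
print(s['tcp_rot'])
f=lambda d,x,y,w,h:cv2.resize(np.clip(d['frame'][y:y+h,x:x+w,::-1]*1.5,0,255).astype('uint8'),(w*4,h*4),interpolation=2)
cv2.imwrite('pics/h1.png',np.hstack([f(S,390,110,110,145),f(T,110,165,90,145)]))
E
```

```text
[0.5243 0.3145 0.2044] [-0.888   0.0191 -0.7815]
[0.5249 0.315  0.2054] [ 0.3096  0.2343 -0.7399]
[0.5253 0.3153 0.206 ] [-0.3104  0.5949 -0.5072]
[0.5254 0.3154 0.2063] [-0.5035 -0.2541 -0.9786]
[[-0.9593 -0.2824  0.0015]
 [-0.2824  0.9593  0.0005]
 [-0.0016  0.     -1.    ]]
```

View pics/h1.png

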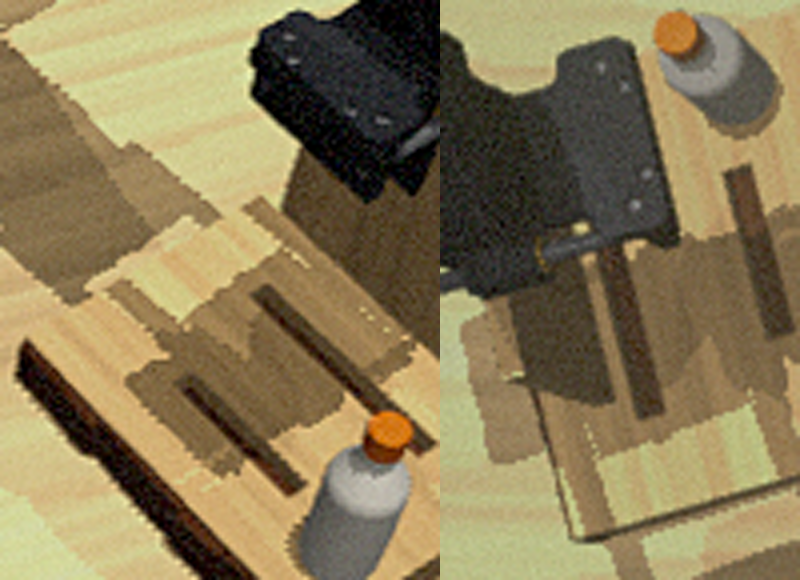

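```bash
python3 - <<'E'
from h import *
S=imaging.capture('scene');T=imaging.capture('top')
a=np.radians(16.4);ex=np.array([np.cos(a),np.sin(a),0]);ey=np.array([-np.sin(a),np.cos(a),0])
c=np.array([.5253,.3156,0])
for n,d,o,off in(('S',S,(390,110),0),('T',T,(110,165),440)):
    for sx in(-1,1):
        for sy in(-1,1):
            q=lambda z,w,t,cc:(((proj(d,cc+ex*sx*w+ey*sy*t+[0,0,z])-o)+.5)*4+[off,0]).round().astype(int)
            print(n,sx,sy,'bot',q(.102,.06,.005,c),'top',q(.222,.06,.005,c),'groove',q(.034,.063,.007,c))
E
```

```text
S -1 -1 bot [286 209] top [340  39] groove [254 291]
S -1 1 bot [301 200] top [356  29] groove [274 279]
S 1 -1 bot [457 369] top [531 206] groove [422 454]
S 1 1 bot [472 359] top [548 196] groove [442 441]
T -1 -1 bot [617 395] top [525 368] groove [665 412]
T -1 1 bot [595 401] top [501 374] groove [637 420]
T 1 -1 bot [555 144] top [457  85] groove [604 165]
T 1 1 bot [534 150] top [433  92] groove [576 173]
```

>>> {"api": "play_rows", "payload": {
  "motion": [
    [[0, 0, 0.004, 0, 0, 0], [0, 0, 0.011, 0, 0, 0], [0, 0, 0.02, 0, 0, 0], [0, 0, 0.029, 0, 0, 0], [0, 0, 0.038, 0, 0, 0], [0, 0, 0.045, 0, 0, 0], [0, 0, 0.049, 0, 0, 0], [0, 0, 0.05, 0, 0, 0]]
  ]
}}

```text
time_s: 10.25
position: [0.5242, 0.3152, 0.1541]
tcp_rot: [[-0.959, -0.283, -0.002], [-0.283, 0.959, -0.001], [0.002, -0.0, -1.0]]
force: [-0.4, 0.0, -1.9]
opening: 0.106
grasp_force: 30.0
```

```bash
python3 - <<'E'
from h import *
P=[]
for i in range(8): S=imaging.capture('scene');T=imaging.capture('top');P.append(bot.read_state()['position'])
print(np.mean(P,0),P[-1])
a=np.radians(16.4);ex=np.array([np.cos(a),np.sin(a),0]);ey=np.array([-np.sin(a),np.cos(a),0])
c=np.array([.5253,.3156,0])
def f(d,x,y,w,h,W,H):
    return cv2.resize(np.clip(d['frame'][y:y+h,x:x+w,::-1]*2.0,0,255).astype('uint8'),(W,H),interpolation=cv2.INTER_CUBIC)
cv2.imwrite('pics/k1.png',np.hstack([f(S,440,150,65,75,520,600),f(T,145,235,35,75,280,600)]))
for n,d,o,off in(('S',S,(440,150),0),('T',T,(145,235),520)):
    for sx in(-1,1):
        for sy in(-1,1):
            q=lambda z,w,t,cc:(((proj(d,cc+ex*sx*w+ey*sy*t+[0,0,z])-o)+.5)*8+[off,0]).round().astype(int)
            print(n,sx,sy,'bot',q(.052,.06,.005,c),'groove',q(.034,.063,.007,c))
E
```

```text
[0.525  0.3155 0.1558] [0.5248 0.3155 0.1556]
S -1 -1 bot [134 223] groove [107 262]
S -1 1 bot [163 205] groove [147 237]
S 1 -1 bot [460 536] groove [444 588]
S 1 1 bot [489 517] groove [485 562]
T -1 -1 bot [657 249] groove [690 265]
T -1 1 bot [617 260] groove [634 281]
T 1 -1 bot [ 539 -229] groove [ 567 -229]
T 1 1 bot [ 499 -218] groove [ 512 -214]
```

View pics/k1.png

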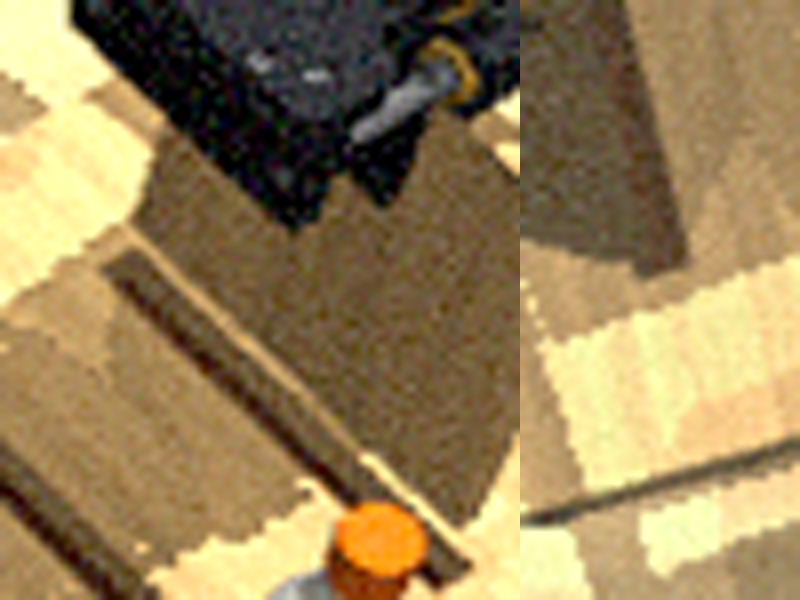

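```bash
python3 - <<'E'
from h import *
a=np.radians(16.4);ex=np.array([np.cos(a),np.sin(a),0]);ey=np.array([-np.sin(a),np.cos(a),0])
c=np.array([.5253,.3156,0])
for n in('scene','top'):
    fr=[];
    for i in range(6): d=imaging.capture(n);fr.append(d['frame'].astype(float))
    F=np.mean(fr,0).astype('float32')
    for xs in((-.055,-.03),(-.03,-.005),(-.005,.02),(.02,.04)):
        v=np.arange(-.016,.0161,.001);out=[]
        for y in v:
            p=np.array([proj(d,c+ex*x+ey*y+[0,0,.034]) for x in np.linspace(*xs,30)],'float32')
            out.append(cv2.remap(F,p[:,:1],p[:,1:],1).mean((0,1)))
        out=np.array(out);print(n,xs);print(' sum',out.sum(1).round().astype(int).tolist());print(' r-b',(out[:,0]-out[:,2]).round().astype(int).tolist())
E
```

```text
scene (-0.055, -0.03)
 sum [210, 212, 209, 193, 164, 127, 93, 73, 66, 71, 87, 103, 113, 119, 121, 120, 122, 133, 159, 196, 220, 220, 199, 168, 144, 131, 128, 129, 131, 132, 132, 132, 132]
 r-b [44, 44, 44, 41, 38, 34, 31, 29, 27, 26, 26, 26, 27, 27, 27, 27, 27, 30, 35, 42, 46, 46, 42, 36, 32, 29, 29, 29, 29, 29, 29, 29, 30]
scene (-0.03, -0.005)
 sum [201, 204, 203, 194, 171, 135, 99, 73, 62, 64, 76, 95, 112, 121, 124, 125, 125, 128, 148, 181, 211, 222, 208, 179, 149, 130, 122, 120, 120, 121, 121, 122, 122]
 r-b [43, 43, 43, 41, 38, 35, 31, 29, 27, 26, 25, 25, 26, 28, 28, 28, 28, 29, 33, 40, 45, 47, 44, 39, 33, 29, 27, 27, 27, 27, 28, 28, 28]
scene (-0.005, 0.02)
 sum [200, 209, 216, 215, 194, 156, 112, 76, 57, 55, 69, 94, 116, 127, 130, 128, 127, 130, 142, 164, 185, 192, 182, 161, 138, 124, 119, 120, 121, 122, 123, 123, 124]
 r-b [42, 44, 45, 45, 42, 36, 31, 27, 24, 23, 24, 26, 28, 29, 29, 29, 28, 29, 31, 36, 39, 41, 39, 36, 32, 29, 28, 27, 27, 28, 29, 29, 28]
scene (0.02, 0.04)
 sum [258, 267, 283, 292, 277, 240, 193, 152, 128, 123, 132, 148, 159, 162, 159, 150, 140, 135, 151, 200,
[... 767 characters left out ...]
 22, 21, 21, 21, 22, 23, 23, 23, 21, 20, 20, 20, 20, 20, 20, 20, 20, 20, 20, 20, 20, 20, 20]
top (-0.005, 0.02)
 sum [163, 164, 165, 166, 165, 167, 170, 171, 162, 139, 117, 107, 103, 104, 106, 108, 109, 109, 110, 114, 118, 119, 118, 119, 119, 119, 118, 116, 116, 114, 111, 111, 113]
 r-b [23, 23, 23, 23, 23, 23, 24, 24, 23, 19, 16, 14, 13, 14, 15, 14, 13, 13, 14, 14, 13, 13, 13, 13, 13, 13, 13, 13, 13, 12, 11, 13, 17]
top (0.02, 0.04)
 sum [142, 141, 140, 140, 143, 145, 150, 163, 162, 136, 114, 101, 95, 95, 95, 93, 94, 93, 93, 95, 94, 92, 93, 93, 94, 94, 93, 88, 82, 80, 79, 79, 81]
 r-b [1, 1, 0, 1, 2, 4, 7, 12, 13, 11, 9, 9, 8, 8, 9, 10, 9, 9, 9, 8, 8, 9, 9, 9, 9, 8, 9, 9, 10, 10, 9, 10, 11]
```

>>> {"api": "play_rows", "payload": {
  "motion": [
    [[0, -0.001, 0, 0, 0, -0.1], [0, -0.002, 0, 0, 0, -0.2], [0, -0.0025, 0, 0, 0, -0.3], [0, -0.0025, 0, 0, 0, -0.3], [0, -0.0025, 0, 0, 0, -0.3]]
  ]
}}

```text
time_s: 12.07
position: [0.5255, 0.313, 0.1556]
tcp_rot: [[-0.958, -0.288, -0.0], [-0.288, 0.958, 0.0], [0.0, 0.0, -1.0]]
force: [-0.3, -0.3, -0.9]
opening: 0.113
grasp_force: 30.0
```

```bash
cat > m.py <<'E'
from h import *
import sys
a=np.radians(16.9);ex=np.array([np.cos(a),np.sin(a),0]);ey=np.array([-np.sin(a),np.cos(a),0])
c=np.array([.5253,.3156,0]); zb=float(sys.argv[1])
def grab(n):
    fr=[]
    for i in range(6): d=imaging.capture(n);fr.append(d['frame'].astype(float))
    return d,np.mean(fr,0).astype('float32')
def samp(d,F,pts):
    p=np.array([proj(d,q) for q in pts],'float32');return cv2.remap(F,p[:,:1],p[:,1:],1).sum(2).mean()
D={n:grab(n) for n in('scene','top')}
for n,(d,F) in D.items():
    for x0 in(-.045,-.02,.005):
        print(n,'across',x0,[int(samp(d,F,[c+ex*x+ey*y+[0,0,.034] for x in np.linspace(x0-.01,x0+.01,20)])) for y in np.arange(-.016,.0141,.001)])
# along: groove ends (z=.034), just inside visible side; panel ends on -y face slightly above the bottom
gy={'scene':(-.009,-.005),'top':(-.006,-.003)}
for n,(d,F) in D.items():
    for s in(-1,1):
        r=np.arange(.050,.0751,.001)*s
        print(n,s,'groove',[int(samp(d,F,[c+ex*x+ey*y+[0,0,.034] for y in np.linspace(*gy[n],8)])) for x in r])
        print(n,s,'panel',[int(samp(d,F,[c+ex*x+ey*-.006+[0,0,z] for z in np.linspace(zb+.006,zb+.02,10)])) for x in r])
print(bot.read_state()['position'])
E
python3 m.py .053
```

```text
scene across -0.045 [203, 204, 204, 196, 174, 141, 108, 83, 69, 66, 77, 96, 111, 120, 122, 122, 122, 129, 141, 154, 160, 154, 144, 135, 131, 130, 131, 132, 132, 132, 133]
scene across -0.02 [200, 205, 205, 197, 175, 140, 105, 78, 64, 63, 74, 90, 107, 120, 126, 127, 127, 130, 139, 148, 149, 141, 130, 122, 120, 119, 119, 121, 122, 123, 123]
scene across 0.005 [196, 200, 204, 202, 182, 146, 108, 77, 60, 59, 73, 94, 114, 125, 129, 130, 128, 131, 139, 145, 145, 139, 131, 124, 120, 120, 122, 123, 122, 121, 122]
top across -0.045 [202, 201, 201, 201, 200, 199, 200, 196, 180, 149, 118, 106, 105, 105, 108, 112, 117, 119, 120, 121, 120, 118, 120, 122, 121, 120, 121, 121, 121, 123, 127]
top across -0.02 [192, 193, 193, 195, 198, 201, 202, 196, 180, 146, 113, 101, 101, 105, 110, 111, 115, 120, 122, 122, 122, 121, 121, 121, 122, 122, 121, 121, 121, 121, 121]
top across 0.005 [172, 174, 177, 178, 180, 181, 178, 175, 162, 138, 114, 100, 98, 101, 103, 105, 111, 115, 116, 116, 115, 115, 116, 116, 114, 111, 108, 104, 103, 107, 111]
scene -1 groove [79, 80, 83, 81, 76, 81, 97, 113, 120, 122, 123, 129, 
[... 351 characters left out ...]
62, 363]
scene 1 panel [126, 126, 128, 131, 131, 132, 140, 148, 148, 146, 162, 216, 290, 343, 364, 363, 355, 349, 346, 342, 340, 340, 339, 339, 339, 341]
top -1 groove [109, 108, 109, 112, 112, 111, 110, 108, 107, 111, 113, 115, 132, 156, 187, 217, 228, 232, 229, 228, 246, 280, 310, 325, 327, 324]
top -1 panel [123, 120, 120, 122, 122, 121, 121, 118, 114, 113, 116, 119, 121, 122, 119, 113, 108, 122, 150, 177, 208, 224, 223, 226, 231, 258]
top 1 groove [98, 97, 93, 90, 94, 98, 98, 95, 92, 89, 90, 95, 96, 91, 91, 94, 92, 91, 92, 92, 92, 94, 97, 99, 98, 95]
top 1 panel [91, 92, 95, 98, 98, 96, 94, 94, 94, 93, 91, 90, 91, 94, 95, 94, 93, 91, 92, 93, 94, 95, 97, 98, 98, 98]
[0.5255 0.3131 0.1555]
```

>>> {"api": "play_rows", "payload": {
  "motion": [
    [[0, 0, 0.002, 0, 0, 0], [0, 0, 0.004, 0, 0, 0], [0, 0, 0.006, 0, 0, 0], [0, 0, 0.0075, 0, 0, 0], [0, 0, 0.0085, 0, 0, 0], [0, 0, 0.0085, 0, 0, 0], [0, 0, 0.0085, 0, 0, 0], [0, 0, 0.0085, 0, 0, 0]]
  ]
}}

```text
time_s: 13.33
position: [0.5256, 0.3131, 0.1471]
tcp_rot: [[-0.958, -0.288, 0.0], [-0.288, 0.958, 0.0], [-0.0, -0.0, -1.0]]
force: [-0.6, -0.2, -0.6]
opening: 0.11
grasp_force: 30.0
```

```bash
python3 m.py .0445; python3 - <<'E'
from h import *
S=imaging.capture('scene')
cv2.imwrite('pics/f.png',np.clip(cv2.resize(S['frame'][110:290,100:530,::-1],(800,335),interpolation=2)*1.6,0,255).astype('uint8'))
s=bot.read_state();print(s['force'],s['qvel'],s['grasp_force'])
E
```

```text
scene across -0.045 [203, 205, 206, 198, 175, 140, 105, 80, 66, 68, 82, 100, 112, 118, 124, 129, 132, 132, 131, 130, 130, 131, 131, 130, 131, 132, 133, 132, 132, 132, 132]
scene across -0.02 [200, 206, 207, 199, 177, 143, 108, 80, 65, 63, 74, 92, 108, 119, 126, 129, 130, 127, 125, 125, 126, 126, 124, 123, 122, 121, 121, 122, 124, 123, 123]
scene across 0.005 [198, 202, 206, 202, 182, 147, 108, 76, 60, 61, 75, 94, 111, 120, 124, 125, 125, 124, 124, 124, 122, 121, 121, 122, 122, 123, 122, 122, 122, 121, 120]
top across -0.045 [204, 203, 203, 202, 200, 200, 201, 196, 180, 149, 119, 105, 104, 108, 115, 120, 121, 119, 119, 120, 120, 120, 120, 120, 121, 123, 124, 123, 124, 125, 127]
top across -0.02 [193, 193, 194, 196, 199, 201, 204, 199, 181, 147, 114, 97, 95, 104, 116, 121, 122, 123, 123, 123, 122, 122, 122, 123, 123, 120, 118, 119, 121, 122, 121]
top across 0.005 [168, 170, 170, 171, 172, 171, 172, 171, 160, 136, 115, 105, 105, 110, 114, 117, 117, 117, 117, 117, 117, 116, 116, 113, 110, 109, 110, 114, 113, 102, 94]
scene -1 groove [79, 78, 75, 75, 74, 80, 96, 113, 120, 122, 124, 134, 1
[... 450 characters left out ...]
6, 335, 331, 329, 331, 332, 335, 342, 348, 353, 356]
top -1 groove [109, 110, 110, 112, 113, 112, 110, 108, 111, 117, 114, 108, 124, 149, 185, 221, 230, 230, 230, 230, 261, 307, 326, 329, 327, 324]
top -1 panel [119, 117, 116, 118, 119, 119, 119, 120, 120, 118, 117, 119, 119, 113, 110, 113, 126, 161, 191, 211, 223, 220, 221, 228, 247, 287]
top 1 groove [93, 93, 95, 97, 97, 97, 93, 88, 94, 103, 102, 95, 93, 92, 92, 91, 92, 91, 92, 97, 101, 100, 96, 96, 97, 94]
top 1 panel [91, 88, 88, 90, 93, 94, 93, 94, 95, 94, 92, 92, 95, 96, 95, 94, 94, 93, 93, 95, 95, 95, 97, 100, 100, 97]
[0.5255 0.3131 0.1471]
[-0.6544 -0.0515 -1.3322] [ 0.0739  0.0647  0.0171 -0.0542  0.0313  0.0352] 29.982635071501136
```

View pics/f.png

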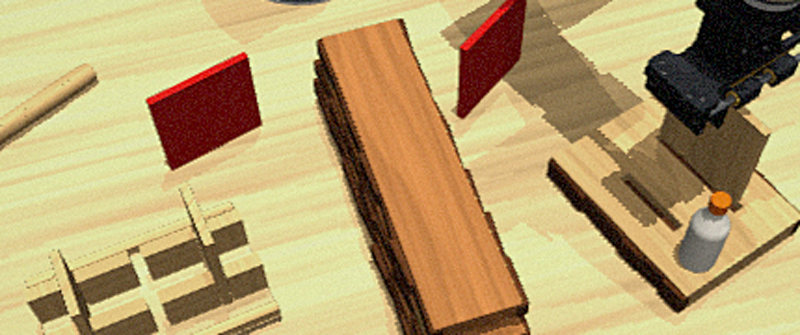

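The panel is upright above the long groove, about 1 cm clear and within about 0.5 mm of centre across it. The other panels, the stack and the glue bottle haven't moved. Handing in.

```bash
python3 -c "
from rig import bot
print(bot.hand_in())"
```

```text
the job is handed in; nothing more can be done
None
```

I handed the job in with the arm still holding the wide panel upright, about 1 cm above the long groove and lined up with it; nothing was bumped or touched as far as the images and force readings show.

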